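# Check a plunger gauge on a block, then hold it square on the ring of a tilted plate

### The arm

A 7-joint arm with a two-finger parallel gripper is mounted at the origin on a cart in front of the work surface, level with it; the furniture and walls round the work are solid. World frame = base frame: x ahead of the robot, y to its left, z up, the work surface at z = 0. Lengths are in m, angles in rad, forces in N, time in s.
With the tool pointing down it reaches from about 0.35 to 0.9 m from the base axis. Payload 8.1 kg.
Tool frame: the origin (TCP) lies between the finger pads; the fingertips stand 8 mm ahead of it and the grasp point (between the pads) lies 11 mm behind it (arm.tcp_to_tips is the distance from the TCP to the fingertips, in m); z points along the fingers, x is the direction in which the jaws open and shut, and the axes are right-handed (so a half turn about z gives the same grasp; the last joint's range is limited). The gripper opens to 92 mm and grips with 3 to 60 N. Pads are 19 mm wide; open, the fingers measure 130 mm over their backs; the gripper's body (75 mm by 190 mm) begins 47 mm behind the grasp point.
Start: joints at [-1.218, 0.434, 0.025, 1.573, -0.012, 1.134, -0.075], TCP at [0.275, 0.561, 0.235] pointing down, gripper open.
Joint ranges: [-2.62, 2.62], [-0.44, 2.09], [-1.27, 1.32], [0.08, 2.57], [-1.32, 4.46], [0.12, 2], [-2.74, 2.74]. Speed limits (rad/s): [2.22, 2.22, 3.01, 3.01, 3.14, 3.14, 3.14].

### API

Orientations are given as a rotation vector (axis times angle).
In Python, from cell import arm, eyes gives the robot as it stands.
- The arm moves only by the tool play_rows, never from a script. Its argument "rows" is a list of rows, each a list of 3 entries, a list of its own where there are three numbers: the shift along the tool's x, y, z each as a share of 50 cm, from -1 to 1, then the turn, a rotation vector about the tool's x, y, z each as a share of 60 degrees, from -1 to 1, then the opening, from -1 (shut) to 1 (fully open), so that 0 is half open. In form: [[[dx, dy, dz], [ax, ay, az], grip], ...]. A call has 1 to 10 rows; each row is the pose to reach, as a shift and turn from the pose commanded when the call began, along the tool's axes at that moment; what a row does not reach only later rows make up. A row lasts 1/10 s, in which the tool goes at most 50 mm and 8.59 degrees, less where a joint would pass 70% of its speed; a pose out of reach is approached as far as the arm can. A call with a number of a shift or a turn outside -1 to 1 is refused whole. A call with a gripper value outside its range is refused whole. The fingers move at their own pace and stop on an object; "newtons" is the grip in N (left out, the last holds). Time passes only in rows, so rows that repeat a pose let the fingers close. It gives the time, the measured TCP pose, the force and the opening at its end, in the units of the state.
- arm.observe(): the state, without advancing time (a new reading comes with each control period).
- eyes.get_image(name): name is "scene" or "top" or "wrist"; returns (picture, depth): 400x640x3 uint8, red, green, blue; 400x640 float32, m along the optical axis (not along the pixel's ray), 0 where there is no reading.
- eyes.get_calibration(name): a dict with "intrinsics" (3x3 intrinsics, pixels), "R" (3x3) and "t" (3): a world point X has camera coordinates R X + t. Camera axes: x right, y down, z forward; pixel columns grow to the right and rows downward; lengths in m; the calibration is good to about 2 mm. A picture is of the moment at which its call begins: read the wrist's pose just before it. get_calibration takes no time and is no camera call; for the wrist camera it gives the pose at the moment of the call.
- arm.sign_off(): hands the job in, once; it reports no verdict.
The state is a dict: "clock": time; "joints": joint angles; "dq": joint speeds; "joint_efforts": joint torques, N m; "position": TCP position; "ee_rot": TCP orientation; "force": force on the tool from outside, world axes, zero at the start; "ft_torque": the same for the moment, N m; "width": opening from 0.0 (shut) to 1.0 (fully open).
Only numpy, scipy, OpenCV 4.12 (cv2) and the standard library are available. Lean on these libraries where they do the work, as an engineer would, in place of code of your own. Each camera call takes 0.05 s, during which the arm holds its last target.

### The job

Take the spring plunger gauge out of its stand and first check it on the ground steel block: hold it upright near the middle of the block with the plunger pressed gently about half way in, for about a second. Then set its tip inside the scribed ring on the tilted plate (not on one of the crosses), square to the plate's surface, and press gently until the plunger is again about half way in. Finish while still holding it there with the gripper, and do not shift the block, the plate's tilt or the things lying about.

Things in the scene. Friction and masses are not known exactly. Their poses are not given: they have to be found in the camera images.
- gauge: Loose plunger gauge, 0.2 kg, upright in its stand, any yaw. z up its axis; origin on the axis at the barrel's lower end. From there up: barrel 20 mm dia. to 50 mm, flange 38 mm dia. to 56 mm (rests on the stand), aluminium grip 26 x 26 mm square to 106 mm, flat sides along its x and y (round windows on the x faces), cap to 110 mm. Below: 8 mm round-ended plunger, 16 mm out when free.
- plunger (a joint): how far the gauge's plunger is pushed in, m: 0 free, 0.006 half way in, 0.012 at its stop; the spring takes 2 N to start, 5 N at half way and 8 N at the stop
- probe_tip (a point): the very end of the gauge's plunger, on the gauge's axis; 16 mm below the gauge's origin while free
- gauge_stand: fixed dark steel stand, 80 mm (x) by 96 mm (y) and 80 mm high: foot, two cheeks and a 10 mm top plate whose 24 mm through hole in the middle holds the gauge's barrel. Origin at the centre of its underside, z up. Draw the gauge straight up at least 70 mm to clear it.
- ref_block: loose ground steel block 80 x 80 x 18 mm, 0.9 kg, lying flat; origin at the centre of its underside
- block_top (a point): centre of the steel block's top face, 18 mm above the bench
- tilt_table: fixed tilting table: dark steel foot 96 x 92 mm and two cheeks that carry a tilting aluminium plate on a level axis 45 mm above the bench. Origin at the centre of its underside, x pointing to the side where the plate is high, y along the tilt axis.
- tilt_plate (a joint): tilt of the table's aluminium plate, rad: 0 level; grows as its +x edge (as tilt_table) rises, so the face looks up and to the table's -x. Stiff: stays as set (0.17 to 0.44). Plate 96 x 92 x 10 mm, upper face 22 mm from the tilt axis.
- ring_mark (a point): centre of the scribed ring (20 mm diameter) on the plate's upper face; its z axis is square to that face, pointing out of it. It lies 18 mm up the slope and 18 mm to +y from the plate's middle. Two crosses, 20 mm across, mark other spots on the same face.
- lamp_mouth (a point): obstacle: centre of the open lower end of the grey lamp shade that hangs over the back of the bench; the shade is about 270 mm wide and rises from here. Keep the arm clear of it: swing past it with the hand drawn in close to the robot.
- marker_pen: bystander: marker pen 135 mm long, 14 mm thick, lying loose on the bench
- screwdriver: bystander: screwdriver 180 mm long, handle 28 mm thick, lying loose on the bench
- flat_tin: bystander: round flat tin 65 mm wide, 24 mm high, standing loose on the bench
- eraser_block: bystander: small eraser block 24 x 52 x 13 mm, lying loose on the bench
Not all that is in view belongs to the job. Leave any green look-alike of the gauge alone. Leave any red look-alike of the tilt_table alone.

How it is judged:
On the way, in this order (a step that is already met when the one before it is completed fails the run):
1. the gauge is drawn up out of its stand, its tip clear above the stand's top (z of probe_tip in the frame of gauge_stand above 0.08 m and contact force between the fingers and gauge above 1 N and contact force between gauge and gauge_stand below 0.1 N), for 0.1 s.
2. the gauge stands on the steel block, upright within 0.12 rad, tip within 30 mm of the middle, plunger 3 to 9 mm in, for half a second (distance between probe_tip and block_top below 0.03 m and angle between gauge's own z axis and vertical below 0.12 rad and contact force between gauge and ref_block above 1 N and value of joint plunger between 0.003 and 0.009 m and contact force between the fingers and gauge above 1 N and contact force between gauge and gauge_stand below 0.1 N), for 0.5 s.
At the end, for the whole second after the job is handed in: Gauge held by the gripper alone, at rest: tip within 10 mm of the centre of the ring and pressing on the plate, axis within 0.12 rad of square to it, plunger 3 to 9 mm in (of 12); ring within 5 mm and block within 20 mm of where they started (distance between probe_tip and ring_mark below 0.01 m and angle between the z axis of gauge and the z axis of ring_mark, either way round below 0.12 rad and contact force between gauge and tilt_table above 1 N and linear speed of gauge below 0.01 m/s and value of joint plunger between 0.003 and 0.009 m and contact force between the fingers and gauge above 1 N and contact force between gauge and gauge_stand below 0.1 N and distance of ring_mark from where it was at the start of the episode below 0.005 m and distance of ref_block from where it was at the start of the episode below 0.02 m); the arm keeps its last pose, push and grip.
It fails at once if the gauge is rammed on the block or the table (over 20 N) (contact force between gauge and ref_block above 20 N or contact force between gauge and tilt_table above 20 N).
It fails at once if the plate's tilt is shifted (ring mark moved over 5 mm) or the block is pushed away (over 20 mm) (distance of ring_mark from where it was at the start of the episode above 0.005 m or distance of ref_block from where it was at the start of the episode above 0.02 m).
It fails at once if a bystander is pushed over 30 mm from its place (distance of any of marker_pen, screwdriver, flat_tin, eraser_block from where it was at the start of the episode above 0.03 m).
It also fails if it takes over 54 s, if anything falls off the work surface, if the arm or the gripper's body presses on something with over 40 N, if the wrist force passes 120 N, or if a joint passes its speed limit or range.

## Working session

There is one attempt and no reset: what is moved stays moved. The work goes in short steps, Python scripts to look and compute and a tool call to move; the robot and the scene stay as the last step left them, time stands still between calls to the robot, and variables do not carry over. Pictures are saved under pics/ and viewed, and the job is handed in when it is done.

Besides the shell and the picture viewer there is one more tool, called after "Emit:" as a command line: name --argument value ..., lists and objects as JSON in quotes. play_rows: Moves the arm, as the interface text tells. Its arguments: {"type":"object","properties":{"rows":{"type":"array","items":{"type":"array"}},"newtons":{"type":"number"}},"required":["rows"]}

```bash
ls; mkdir -p pics; cat > h.py <<'E'
import numpy as np, cv2, pickle
from cell import arm, eyes
from scipy.spatial.transform import Rotation as Rn
def snap(name,tag):
    c=eyes.get_calibration(name); im,d=eyes.get_image(name)
    cv2.imwrite(f'pics/{tag}.png',im[:,:,::-1]); pickle.dump((im,d,c),open(f'{tag}.pkl','wb'))
    return im,d,c
def load(tag): return pickle.load(open(f'{tag}.pkl','rb'))
def cloud(tag):
    im,d,c=load(tag); K=np.array(c['intrinsics']);R=np.array(c['R']);t=np.array(c['t'])
    v,u=np.mgrid[0:400,0:640]; X=np.stack([(u-K[0,2])/K[0,0]*d,(v-K[1,2])/K[1,1]*d,d],-1)
    return (X-t)@R, im, d
def proj(c,P):
    K=np.array(c['intrinsics']);q=np.array(c['R'])@np.array(P)+np.array(c['t']); q=K@q; return q[:2]/q[2]
def crop(tag,u0,v0,u1,v1,s,out):
    im=load(tag)[0][v0:v1,u0:u1,::-1]; cv2.imwrite(f'pics/{out}.png',cv2.resize(im,None,fx=s,fy=s,interpolation=cv2.INTER_CUBIC))
E
python3 - <<'E'
from h import *
print(arm.observe())
for n in ('scene','top','wrist'): snap(n,n+'0')
E
```

```text
pics
{'clock': 0.0, 'joints': array([-1.21759086,  0.4352241 ,  0.02499403,  1.57412462, -0.0115884 ,
        1.13396302, -0.07508331]), 'dq': array([-2.80585744e-04,  8.10289915e-04, -1.08157221e-03, -1.26507516e-06,
        1.69522243e-03, -6.47913472e-04,  1.17483982e-04]), 'joint_efforts': array([-6.25021221e-04, -6.67867827e+01,  9.84555557e-01, -3.14443946e+01,
       -6.05618348e-02,  4.30608855e-02,  1.49173675e-04]), 'position': array([0.27496057, 0.56070936, 0.23393385]), 'ee_rot': array([ 2.66513735e+00,  1.66149735e+00, -1.95172355e-03]), 'force': array([-0.6881757 ,  0.16185203,  0.06267207]), 'ft_torque': array([-0.01789981,  0.08603487, -0.0043912 ]), 'width': 1.000090685365436}
```

View pics/scene0.png

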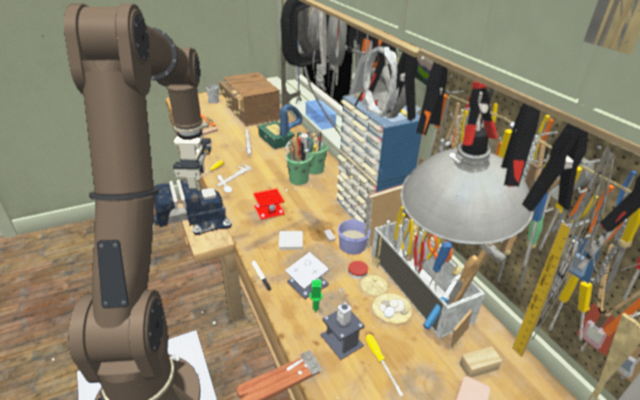

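View pics/top0.png

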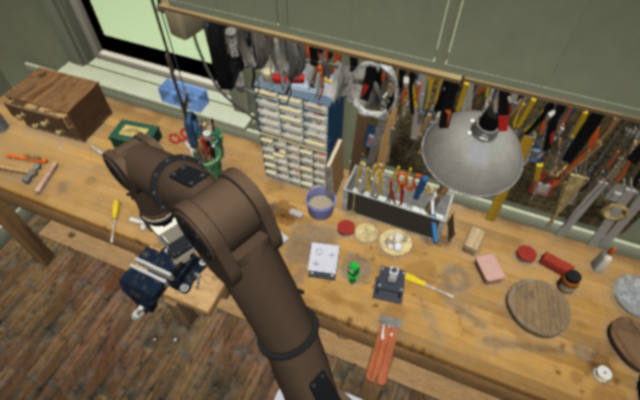

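View pics/wrist0.png

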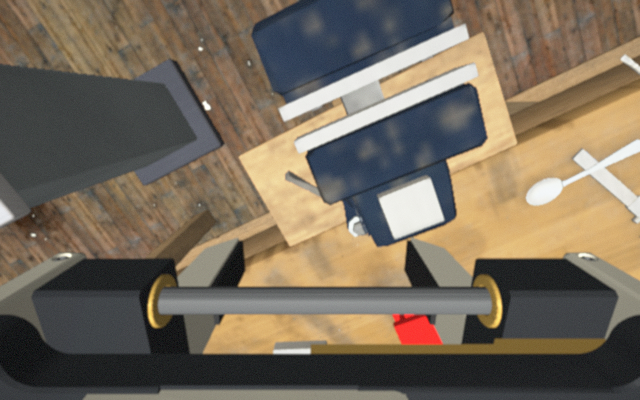

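The scene view shows the silver gauge in its stand at about (343,318) and a green look-alike at (316,292). The aluminium plate is at (307,267), a red table at (268,203), and a steel block at (290,239). I'll enlarge these and measure.

```bash
python3 - <<'E'
from h import *
crop('scene0',240,180,440,400,3.5,'s_crop'); crop('top0',270,180,470,310,4,'t_crop')
for tag in('scene0','top0'):
    X,im,d=cloud(tag)
    pts={'scene0':[(343,308),(345,322),(340,345),(316,292),(307,267),(307,255),(290,239),(268,203),(375,345),(258,270),(358,267),(327,234),(470,200)],'top0':[(393,272),(390,285),(323,260),(354,268),(345,227),(297,213),(420,285),(470,160)]}[tag]
    for u,v in pts: print(tag,u,v,X[v,u].round(3),d[v,u].round(3))
E
```

```text
scene0 343 308 [ 0.497 -0.046  0.139] 1.096
scene0 345 322 [ 0.5   -0.057  0.095] 1.114
scene0 340 345 [ 0.491 -0.056  0.004] 1.164
scene0 316 292 [0.475 0.067 0.096] 1.195
scene0 307 267 [0.506 0.195 0.066] 1.317
scene0 307 255 [0.524 0.235 0.075] 1.348
scene0 290 239 [0.531 0.394 0.015] 1.502
scene0 268 203 [0.509 0.55  0.073] 1.575
scene0 375 345 [ 0.569 -0.106  0.022] 1.145
scene0 258 270 [0.381 0.298 0.012] 1.379
scene0 358 267 [0.675 0.171 0.02 ] 1.388
scene0 327 234 [0.663 0.371 0.011] 1.535
scene0 470 200 [ 0.654 -0.208  0.535] 0.805
top0 393 272 [ 0.492 -0.04   0.142] 1.336
top0 390 285 [ 0.482 -0.042  0.077] 1.382
top0 323 260 [0.491 0.187 0.066] 1.448
top0 354 268 [0.47  0.076 0.123] 1.365
top0 345 227 [0.67  0.175 0.024] 1.579
top0 297 213 [0.664 0.36  0.019] 1.622
top0 420 285 [ 0.557 -0.132  0.008] 1.458
top0 470 160 [ 0.625 -0.136  0.543] 1.068
```

View pics/s_crop.png

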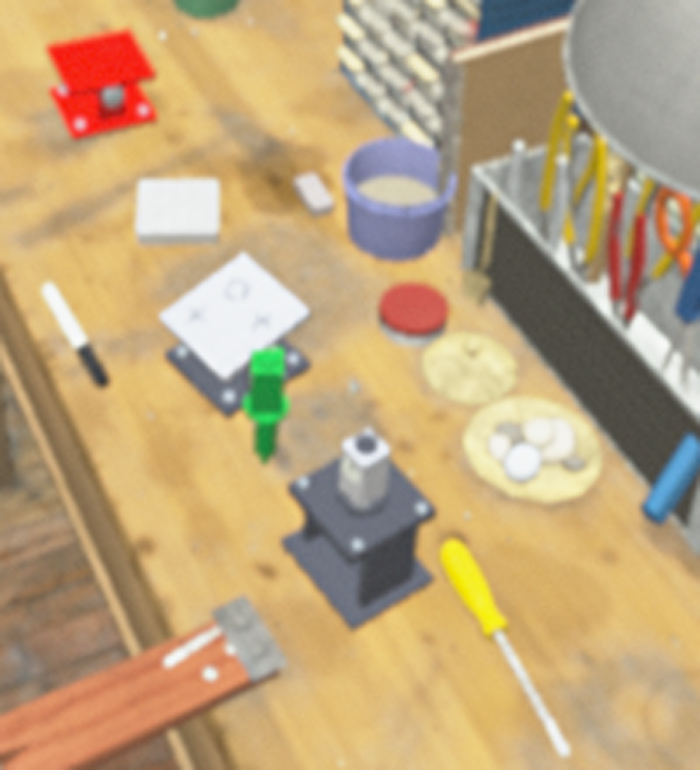

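View pics/t_crop.png

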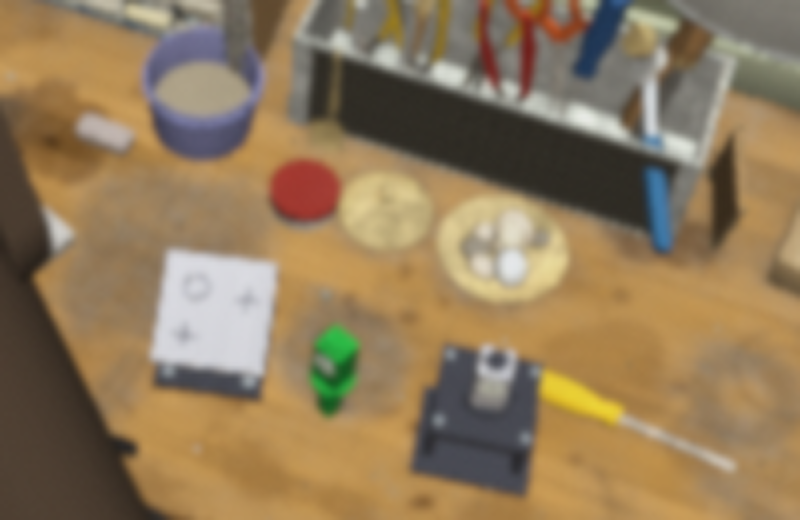

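Only one silver/aluminium gauge sits in a stand: crop (362,470) of the scene crop. The green one at (267,400) stands alone, so it is the look-alike. The white plate with the ring and two crosses at (235,310) is the aluminium table, and the red one at (100,80) is the decoy. The ring is at scene crop (237,289) and top crop (197,287). Next I'll measure.

```bash
python3 - <<'E'
from h import *
for tag in('scene0','top0'):
    X,im,d=cloud(tag); c=load(tag)[2]
    print(tag,'cam pos',(-np.array(c['R']).T@np.array(c['t'])).round(3))
    ok=d>0
    # plate: region box
    m=ok&(X[...,0]>.42)&(X[...,0]<.58)&(X[...,1]>.12)&(X[...,1]<.28)&(X[...,2]>.045)&(X[...,2]<.12)
    P=X[m]; 
    for _ in range(3):
        cc=P.mean(0); n=np.linalg.svd(P-cc)[2][2]; n*=np.sign(n[2]); r=(P-cc)@n; P=P[abs(r)<.004]
    print('plate',len(P),cc.round(4),n.round(4),'tilt',np.arccos(n[2]).round(4),'az(x axis)',np.arctan2(-n[1],-n[0]).round(3), 'rms',r.std())
    m=ok&(X[...,0]>.45)&(X[...,0]<.62)&(X[...,1]>.30)&(X[...,1]<.48)&(X[...,2]>.012)&(X[...,2]<.03)
    P=X[m]; print('block',len(P), P.mean(0).round(4) if len(P) else '')
    if len(P)>20: 
        rr=cv2.minAreaRect(P[:,:2].astype(np.float32)); print(rr)
    m=ok&(X[...,2]>.33)&(X[...,2]<.62)&(X[...,0]>.45)&(X[...,0]<.85)&(X[...,1]>-.45)&(X[...,1]<.1)
    P=X[m]; print('lamp',P.min(0).round(3),P.max(0).round(3))
    for z in np.arange(.34,.6,.02):
        Q=P[abs(P[:,2]-z)<.01]
        if len(Q): print(z.round(2),len(Q),Q.min(0).round(3),Q.max(0).round(3))
    # stand top
    m=ok&(X[...,0]>.42)&(X[...,0]<.58)&(X[...,1]>-.13)&(X[...,1]<.02)&(abs(X[...,2]-.08)<.006)
    P=X[m]; print('stand top',len(P),P.mean(0),cv2.minAreaRect(P[:,:2].astype(np.float32)))
    m=ok&(X[...,0]>.42)&(X[...,0]<.58)&(X[...,1]>-.13)&(X[...,1]<.02)&(X[...,2]>.1)
    P=X[m]; print('gauge',len(P),P.mean(0),P.min(0),P.max(0))
    m=ok&(X[...,0]>.42)&(X[...,0]<.55)&(X[...,1]>.03)&(X[...,1]<.1)&(X[...,2]>.02)
    P=X[m]; print('green',len(P),P.mean(0),P.min(0),P.max(0))
E
```

```text
scene0 cam pos [ 0.106 -0.677  0.992]
plate 721 [0.4991 0.1858 0.0643] [-0.2163 -0.0555  0.9747] tilt 0.2252 az(x axis) 0.251 rms 0.0017536963231955913
block 348 [0.5299 0.3901 0.0162]
((0.5294733047485352, 0.39150169491767883), (0.08685218542814255, 0.0767323300242424), 66.43468475341797)
lamp [ 0.583 -0.431  0.373] [0.813 0.1   0.62 ]
0.38 8 [ 0.651 -0.418  0.373] [ 0.654 -0.416  0.39 ]
0.4 13 [ 0.65  -0.42   0.392] [ 0.656 -0.412  0.41 ]
0.42 22 [ 0.649 -0.422  0.41 ] [ 0.658 -0.412  0.429]
0.44 33 [ 0.649 -0.423  0.431] [ 0.659 -0.408  0.45 ]
0.46 488 [ 0.583 -0.423  0.451] [ 0.699 -0.072  0.47 ]
0.48 1459 [ 0.586 -0.425  0.47 ] [ 0.799 -0.02   0.49 ]
0.5 1651 [ 0.591 -0.426  0.49 ] [ 0.793 -0.04   0.51 ]
0.52 1777 [ 0.602 -0.427  0.51 ] [ 0.813 -0.028  0.53 ]
0.54 1886 [ 0.617 -0.429  0.53 ] [ 0.808 -0.044  0.55 ]
0.56 1589 [ 0.636 -0.43   0.55 ] [ 0.793 -0.058  0.57 ]
0.58 638 [ 0.645 -0.43   0.57 ] [0.765 0.1   0.59 ]
stand top 580 [ 0.49659361 -0.05243997  0.07897798] ((0.502488911151886, -0.0435873344540596), (0.08288799971342087, 0.08071053773164749), 7.4105401039123535)
ga
[... 868 characters left out ...]
7 ] [ 0.762 -0.012  0.49 ]
0.5 1014 [ 0.59  -0.425  0.49 ] [ 0.786 -0.008  0.51 ]
0.52 1181 [ 0.599 -0.426  0.51 ] [ 0.777 -0.017  0.53 ]
0.54 1328 [ 0.612 -0.429  0.53 ] [ 0.799 -0.028  0.55 ]
0.56 1372 [ 0.634 -0.428  0.55 ] [ 0.8   -0.056  0.57 ]
0.58 477 [ 0.644 -0.429  0.57 ] [0.769 0.099 0.59 ]
stand top 450 [ 0.49502078 -0.04174079  0.08026948] ((0.5006242394447327, -0.041162118315696716), (0.08533328771591187, 0.08011937141418457), 9.03758430480957)
gauge 114 [ 0.4952816  -0.04155684  0.12908791] [ 0.48503606 -0.05553567  0.10000749] [ 0.51541308 -0.02633515  0.14441891]
green 190 [0.47131502 0.07697973 0.09423032] [0.45649801 0.06050761 0.02067008] [0.49241582 0.09512355 0.13109479]
```

```bash
cat >> h.py <<'E'
def cur():
    s=arm.observe(); return np.array(s['position']),Rn.from_rotvec(s['ee_rot']),s
def pixplane(c,uv,p0,n):
    K=np.array(c['intrinsics']);R=np.array(c['R']);t=np.array(c['t'])
    o=-R.T@t; r=R.T@np.linalg.solve(K,[uv[0],uv[1],1.]); return o+r*((np.array(p0)-o)@n)/(r@n)
def down(az): # tool z down, tool x at azimuth az
    x=np.array([np.cos(az),np.sin(az),0]); z=np.array([0,0,-1.]); return Rn.from_matrix(np.stack([x,np.cross(z,x),z],1))
def rel(p,R,p0=None,R0=None):
    if p0 is None: p0,R0,_=cur()
    d=R0.inv().apply(np.array(p)-p0)/.5; w=np.degrees((R0.inv()*R).as_rotvec())/60
    print('shift',d.round(4),'turn',w.round(4)); return d,w
E
python3 - <<'E'
from h import *
p,R,s=cur(); print(p,R.as_matrix().round(3))
c=eyes.get_calibration('wrist'); Rc=np.array(c['R']); o=-Rc.T@np.array(c['t'])
print('cam in tool',R.inv().apply(o-p).round(4)); print((R.inv().as_matrix()@Rc.T).round(3)); print(c['intrinsics'])
for tag,uv in(('scene0',(307.7,262.6)),('top0',(319.3,251.8))):
    c=load(tag)[2]; n=np.array([-.212,-.057,.9756]); print('ring',pixplane(c,uv,[.4985,.187,.0652],n))
for tag,uv in(('scene0',[(136,178),(221,179),(219,235),(138,234)]),):
    c=load(tag)[2]; 
    for a in uv: print('block corner',pixplane(c,(a[0]/3.5+240,a[1]/3.5+180),[0,0,.018],np.array([0,0,1.])))
for az in (0,.3): rel([.44,-.04,.33],down(az))
E
```

```text
[0.2749872  0.5608583  0.23413562] [[ 0.44   0.898 -0.   ]
 [ 0.898 -0.44  -0.001]
 [-0.001  0.    -1.   ]]
cam in tool [ 1.000e-04 -8.280e-02 -1.498e-01]
[[ 1.     0.002  0.001]
 [-0.002  0.952  0.306]
 [-0.    -0.306  0.952]]
[[308.46732138   0.         324.40082662]
 [  0.         308.46732138 200.96170885]
 [  0.           0.           1.        ]]
ring [0.51395073 0.20826857 0.06980011]
ring [0.51280149 0.20975291 0.0696371 ]
block corner [0.51010508 0.44772619 0.018     ]
block corner [0.58829539 0.41135486 0.018     ]
block corner [0.55202083 0.3339078  0.018     ]
block corner [0.48095769 0.36712544 0.018     ]
shift [-0.9339  0.8254 -0.1906] turn [7.0000e-04 1.0000e-03 1.0646e+00]
shift [-0.9339  0.8254 -0.1906] turn [5.000e-04 1.000e-03 7.782e-01]
```

Ring is at about (0.513,0.209,0.070) from both views, which agree within 2 mm. Block centre is about (0.533,0.390). I'll swing toward the gauge.

```bash
python3 - <<'E'
from h import *
rel([.42,.17,.30],down(.4))
E
```

```text
shift [-0.5743  0.6046 -0.131 ] turn [5.000e-04 1.000e-03 6.827e-01]
```

Emit:
play_rows --rows '[[[-0.05,0.05,-0.1],[0,0,0.1],1],[[-0.12,0.12,-0.13],[0,0,0.2],1],[[-0.19,0.2,-0.13],[0,0,0.3],1],[[-0.26,0.27,-0.13],[0,0,0.4],1],[[-0.33,0.34,-0.13],[0,0,0.5],1],[[-0.4,0.41,-0.13],[0,0,0.6],1],[[-0.47,0.48,-0.13],[0,0,0.68],1],[[-0.53,0.54,-0.13],[0,0,0.68],1],[[-0.57,0.6,-0.13],[0,0,0.68],1],[[-0.57,0.6,-0.13],[0,0,0.68],1]]'

```text
clock: 1.15
position: [0.4211, 0.1677, 0.3001]
ee_rot: [3.08, 0.615, 0.002]
force: [0.2, 0.9, 0.1]
width: 0.999
```

```bash
python3 - <<'E'
from h import *
p,R,s=cur(); print(p,s['joints'].round(2),s['force'],R.as_matrix().round(2)[:,0])
rel([.485,-.015,.30],down(0))
E
```

```text
[0.42106147 0.16773864 0.30006721] [-0.83  0.08  0.36  1.89 -0.03  1.17 -0.06] [0.22842549 0.9473473  0.13143366] [0.92 0.38 0.  ]
shift [-0.0224  0.3866  0.0006] turn [ 0.0011 -0.001   0.3767]
```

Emit:
play_rows --rows '[[[0,0.05,0],[0,0,0.05],1],[[-0.01,0.11,0],[0,0,0.12],1],[[-0.01,0.18,0],[0,0,0.19],1],[[-0.02,0.25,0],[0,0,0.26],1],[[-0.02,0.31,0],[0,0,0.33],1],[[-0.02,0.36,0],[0,0,0.38],1],[[-0.02,0.387,0],[0,0,0.38],1],[[-0.02,0.387,0],[0,0,0.38],1],[[-0.02,0.387,0],[0,0,0.38],1]]'

```text
clock: 2.05
position: [0.4854, -0.0077, 0.2995]
ee_rot: [-3.141, -0.009, 0.001]
force: [-0.4, 0.8, -0.1]
width: 0.996
```

```bash
python3 - <<'E'
from h import *
p,R,s=cur(); print(p,s['joints'].round(2),s['force'])
for n in ('wrist','top','scene'): snap(n,n+'1')
crop('wrist1',220,60,440,260,3.6,'w1c')
E
```

```text
[ 0.48542802 -0.00772935  0.2994636 ] [-0.58  0.15  0.56  1.84 -0.09  1.18  0.02] [-0.4071549   0.81364548 -0.05330114]
```

View pics/wrist1.png

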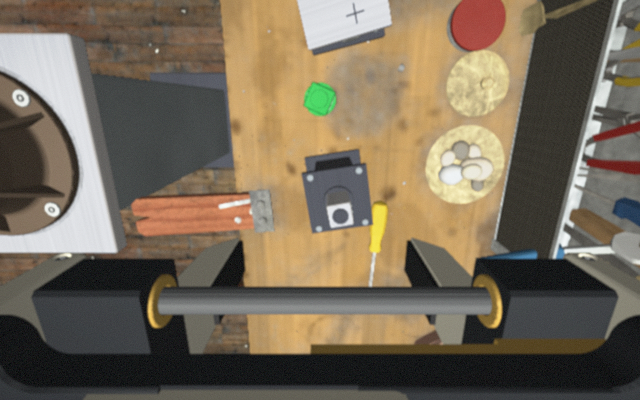

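View pics/w1c.png

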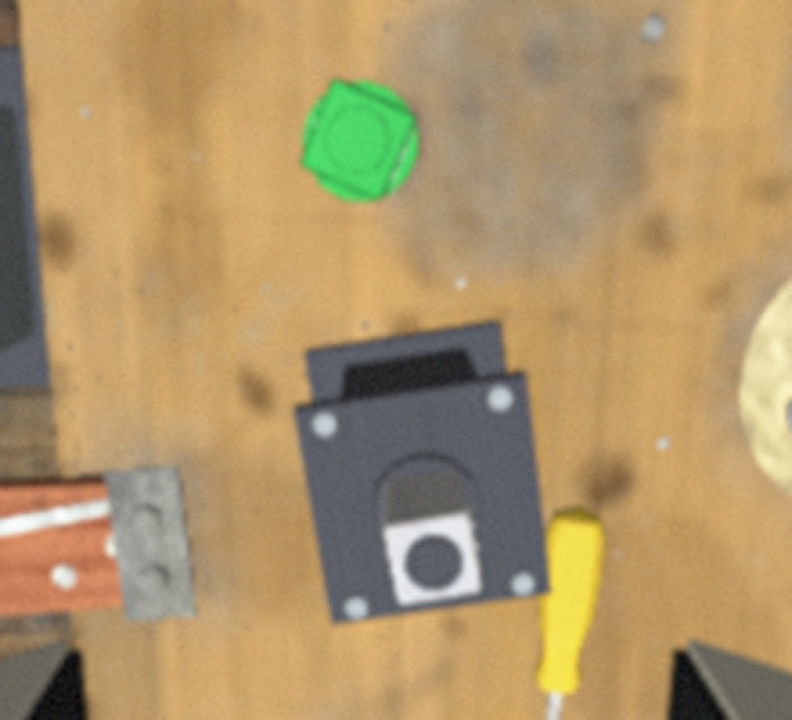

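View pics/top1.png

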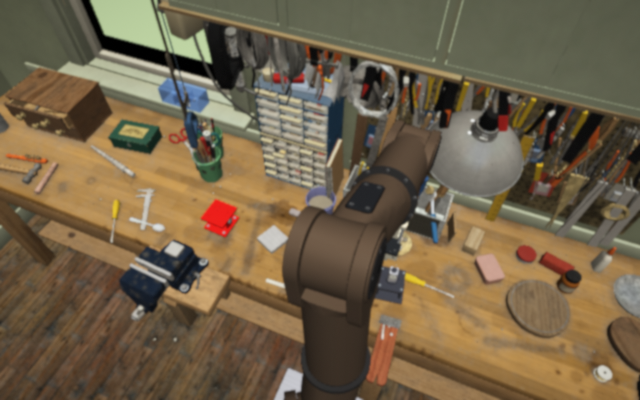

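The wrist view shows the gauge cap at crop (434,562), with grip edges turned about 7° anticlockwise in the image. The forearm looks close to the lamp in the top view, so I'll check that clearance and compute the gauge pose.

```bash
python3 - <<'E'
from h import *
for tag in('top1','scene1'):
    X,im,d=cloud(tag)
    brown=(im[...,0]>im[...,2]*1.15)&(im[...,0]<130)&(d>0)&(X[...,2]>.3)&(X[...,0]>.2)&(X[...,0]<.8)&(X[...,1]>-.4)
    P=X[brown]; print(tag,len(P),P.min(0).round(3),P.max(0).round(3))
    if len(P):
        i=np.argsort(((P[:,:2]-[.718,-.15])**2).sum(1))[:5]; print(P[i].round(3),np.sqrt(((P[i,:2]-[.718,-.15])**2).sum(1)))
c=load('wrist1')[2]; f=lambda u,v,z:pixplane(c,(220+u/3.6,60+v/3.6),[0,0,z],np.array([0,0,1.]))
print('cap center',f(434,562,.14))
q=[f(384,530,.136),f(470,514,.136),f(482,593,.136),f(397,606,.136)]
print(np.array(q).round(4)); 
for a,b in((0,1),(1,2),(2,3),(3,0)): v=q[b]-q[a]; print(np.linalg.norm(v),np.degrees(np.arctan2(v[1],v[0]))%90)
print('mean',np.mean(q,0))
q=[f(296,407,.08),f(524,373,.08),f(549,592,.08),f(333,622,.08)]
print('stand',np.array(q).round(4)); 
for a,b in((0,1),(1,2),(2,3),(3,0)): v=q[b]-q[a]; print(np.linalg.norm(v),np.degrees(np.arctan2(v[1],v[0]))%90)
print('mean',np.mean(q,0))
E
```

```text
top1 40193 [ 0.2 -0.4  0.3] [0.8   0.774 0.984]
[[ 0.713 -0.139  0.685]
 [ 0.71  -0.14   0.69 ]
 [ 0.71  -0.138  0.689]
 [ 0.704 -0.154  0.648]
 [ 0.709 -0.135  0.69 ]] [0.01268586 0.01309237 0.01456498 0.01506892 0.01690271]
scene1 10650 [ 0.2   -0.4    0.363] [0.747 2.166 0.915]
[[ 0.718 -0.138  0.693]
 [ 0.704 -0.15   0.647]
 [ 0.719 -0.136  0.702]
 [ 0.72  -0.136  0.698]
 [ 0.72  -0.136  0.699]] [0.01201617 0.0136108  0.01393133 0.01403402 0.01448663]
cap center [ 0.5034446  -0.04066609  0.14      ]
[[ 0.4885 -0.0321  0.136 ]
 [ 0.514  -0.0269  0.136 ]
 [ 0.5185 -0.0521  0.136 ]
 [ 0.4927 -0.0566  0.136 ]]
0.025999097859249917 11.5579635345415
0.025601481584838333 10.088395095664467
0.026139427850826694 9.823920074784212
0.024814495672722148 9.745274177159715
mean [ 0.50344109 -0.04191172  0.136     ]
stand [[ 0.4588 -0.0074  0.08  ]
 [ 0.5356  0.0048  0.08  ]
 [ 0.5484 -0.0743  0.08  ]
 [ 0.471  -0.0865  0.08  ]]
0.07777064304448222 9.052347517144986
0.08014951166784538 9.159763837843443
0.07831019996608775 8.991295122597279
0.0800668723895571 8.773798927072633
mean [ 0.50346077 -0.04084832  0.08      ]
```

View pics/scene1.png

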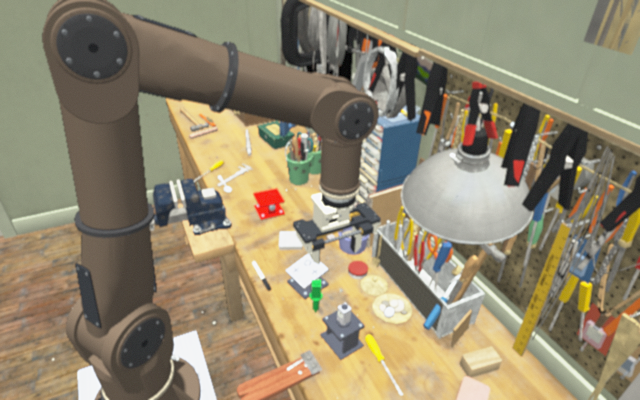

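```bash
python3 - <<'E'
from h import *
for tag in('top1','scene1'):
    X,im,d=cloud(tag)
    m=(d>0)&(X[...,0]>.38)&(X[...,0]<.65)&(X[...,1]>-.14)&(X[...,1]<.14)&(X[...,2]>.2)&(X[...,2]<.9)
    P=X[m]
    for z in np.arange(.3,.9,.05):
        Q=P[abs(P[:,2]-z)<.025]
        Q=Q[np.hypot(Q[:,0]-.718,Q[:,1]+.15)>.142]
        if len(Q): r=np.hypot(Q[:,0]-.718,Q[:,1]+.15);print(tag,z.round(2),len(Q),Q.min(0).round(3),Q.max(0).round(3),'gap',(r.min()-.135).round(3),Q[r.argmin()].round(3))
az=np.radians(10); 
p0=np.array([.4854,-.0077,.2995]); R0=Rn.from_rotvec([-3.141,-.009,.001])
p,R,s=cur();rel([.5034,-.0415,.22],down(az))
E
```

```text
top1 0.3 9 [ 0.419 -0.018  0.295] [ 0.435 -0.012  0.322] gap 0.177 [ 0.435 -0.018  0.295]
top1 0.35 57 [ 0.394 -0.044  0.356] [ 0.487 -0.014  0.375] gap 0.122 [ 0.487 -0.038  0.373]
top1 0.4 277 [ 0.388 -0.044  0.375] [ 0.486 -0.012  0.424] gap 0.125 [ 0.486 -0.032  0.376]
top1 0.45 43 [ 0.432 -0.092  0.427] [ 0.588 -0.025  0.473] gap 0.007 [ 0.588 -0.092  0.473]
top1 0.5 4 [ 0.496 -0.064  0.475] [ 0.613 -0.048  0.505] gap 0.007 [ 0.613 -0.054  0.476]
top1 0.55 21 [ 0.47  -0.048  0.527] [0.648 0.131 0.575] gap 0.121 [ 0.483 -0.048  0.536]
top1 0.6 94 [0.638 0.073 0.575] [0.65  0.14  0.625] gap 0.102 [0.639 0.073 0.621]
top1 0.65 180 [ 0.396 -0.06   0.626] [0.65  0.14  0.675] gap 0.094 [0.649 0.069 0.654]
top1 0.7 1102 [ 0.383 -0.06   0.675] [0.65  0.139 0.725] gap 0.084 [ 0.52  -0.058  0.68 ]
top1 0.75 1196 [ 0.38  -0.082  0.725] [0.649 0.14  0.775] gap 0.007 [ 0.593 -0.082  0.774]
top1 0.8 2196 [ 0.585 -0.096  0.775] [0.649 0.14  0.825] gap 0.007 [ 0.589 -0.09   0.814]
top1 0.85 2905 [ 0.585 -0.096  0.825] [0.607 0.14  0.875] gap 0.007 [ 0.589 -0.09   0.827]
top1 0.9 1620 [ 0.586 -0
[... 527 characters left out ...]
e1 0.55 849 [ 0.444 -0.052  0.525] [0.648 0.103 0.575] gap 0.097 [ 0.519 -0.031  0.569]
scene1 0.6 870 [ 0.441 -0.06   0.575] [0.65  0.139 0.625] gap 0.089 [ 0.515 -0.056  0.624]
scene1 0.65 1661 [ 0.38  -0.064  0.625] [0.65  0.14  0.675] gap 0.072 [ 0.534 -0.055  0.657]
scene1 0.7 2355 [ 0.38  -0.063  0.675] [0.65  0.139 0.725] gap 0.074 [ 0.532 -0.055  0.675]
scene1 0.75 1067 [ 0.38  -0.082  0.725] [0.615 0.14  0.775] gap 0.007 [ 0.593 -0.082  0.774]
scene1 0.8 1653 [ 0.588 -0.09   0.775] [0.605 0.14  0.825] gap 0.007 [ 0.596 -0.077  0.789]
scene1 0.85 887 [ 0.588 -0.091  0.825] [0.595 0.125 0.862] gap 0.007 [ 0.589 -0.091  0.851]
shift [0.0356 0.0686 0.1592] turn [-0.0004  0.0003 -0.16  ]
```

Clearance to the lamp is more than 40 mm. The gauge is at (0.5034,-0.0415) with yaw about 10°. I'll align above it.

Emit:
play_rows --rows '[[[0.01,0.03,0.04],[0,0,-0.08],1],[[0.03,0.06,0.1],[0,0,-0.16],1],[[0.036,0.069,0.15],[0,0,-0.16],1],[[0.036,0.069,0.16],[0,0,-0.16],1],[[0.036,0.069,0.16],[0,0,-0.16],1],[[0.036,0.069,0.16],[0,0,-0.16],1]]'

```text
clock: 2.8
position: [0.5043, -0.0423, 0.2208]
ee_rot: [-3.129, -0.272, -0.002]
force: [0.4, -0.2, -0.4]
width: 0.997
```

```bash
python3 - <<'E'
from h import *
p,R,s=cur(); print(p,s['joints'].round(2),s['force']); 
snap('wrist','wrist2');crop('wrist2',220,100,440,300,3.6,'w2c')
rel([.5034,-.0415,.10],down(np.radians(10)))
E
```

```text
[ 0.50426764 -0.04231201  0.22079833] [-0.46  0.27  0.55  1.91 -0.17  1.01  0.34] [ 0.40204172 -0.24828042 -0.39826658]
shift [-0.0023 -0.0021  0.242 ] turn [-0.0002 -0.0018 -0.0011]
```

View pics/w2c.png

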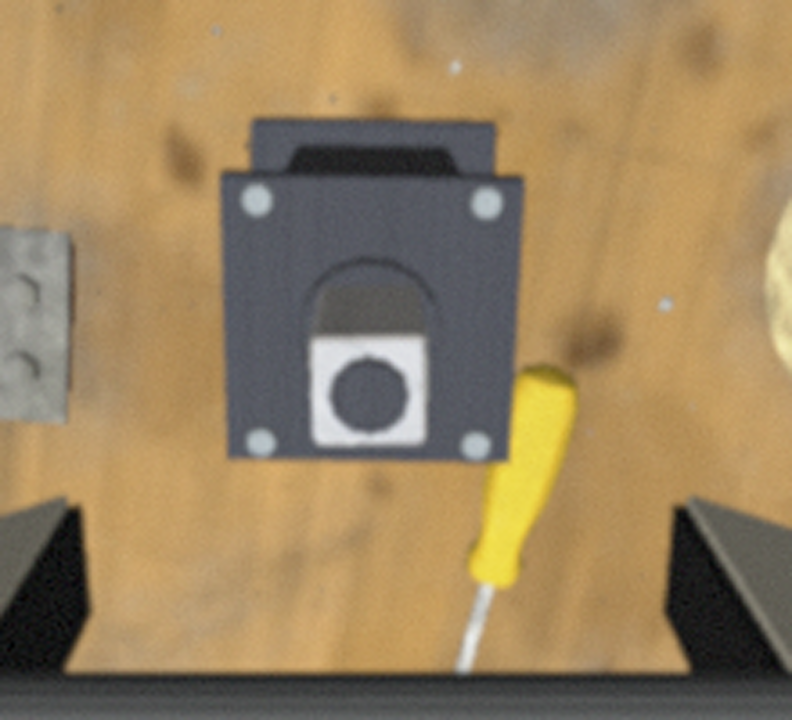

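```bash
python3 - <<'E'
from h import *
c=load('wrist2')[2]
q=pixplane(c,(220+369/3.6,100+395/3.6),[0,0,.14],np.array([0,0,1.])); print(q)
rel([q[0],q[1],.10],down(np.radians(10)))
E
```

```text
[ 0.50314288 -0.04070031  0.14      ]
shift [-0.0025 -0.0037  0.242 ] turn [-0.0002 -0.0018 -0.0011]
```

Emit:
play_rows --rows '[[[-0.0025,-0.004,0.05],[0,0,0],1],[[-0.0025,-0.004,0.12],[0,0,0],1],[[-0.0025,-0.004,0.18],[0,0,0],1],[[-0.0025,-0.004,0.22],[0,0,0],1],[[-0.0025,-0.004,0.242],[0,0,0],1],[[-0.0025,-0.004,0.242],[0,0,0],1]]'

```text
clock: 3.45
position: [0.5022, -0.041, 0.0985]
ee_rot: [-3.13, -0.271, 0.001]
force: [-1.2, 0.2, 0.1]
width: 1.0
```

```bash
python3 - <<'E'
from h import *
p,R,s=cur(); print(p,s['joints'].round(2),s['force']); rel([.5031,-.0409,.10],down(np.radians(10)))
snap('wrist','wrist3')
snap('scene','scene3')
E
```

```text
[ 0.5021626  -0.04095267  0.09852573] [-0.38  0.43  0.48  2.05 -0.3   0.73  0.45] [-1.20316303  0.22829262  0.07878993]
shift [ 0.0019  0.0002 -0.0029] turn [-0.0003  0.0007 -0.0016]
```

View pics/wrist3.png

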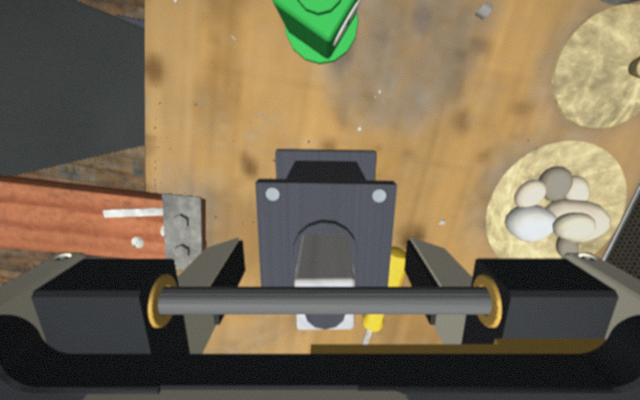

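View pics/scene3.png

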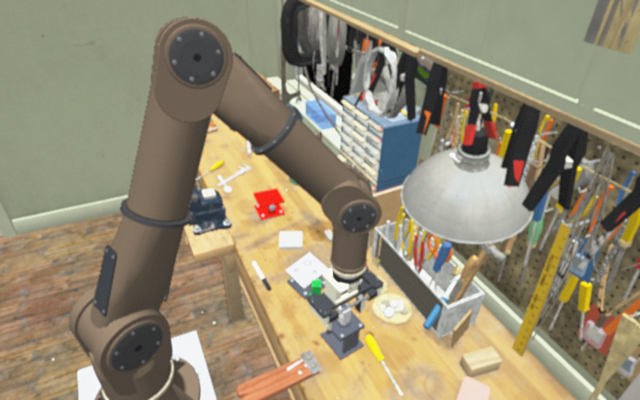

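The gauge sits between the fingers, so I'll close on it.

Emit:
play_rows --rows '[[[0.0015,0,-0.003],[0,0,0],0],[[0.0015,0,-0.003],[0,0,0],0],[[0.0015,0,-0.003],[0,0,0],-1],[[0.0015,0,-0.003],[0,0,0],-1],[[0.0015,0,-0.003],[0,0,0],-1],[[0.0015,0,-0.003],[0,0,0],-1],[[0.0015,0,-0.003],[0,0,0],-1]]' --newtons 30

```text
clock: 4.25
position: [0.503, -0.0413, 0.1002]
ee_rot: [3.13, 0.27, -0.0]
force: [0.4, -0.3, -0.2]
width: 0.441
```

```bash
python3 - <<'E'
from h import *
p,R,s=cur(); print(p,s['width']*.092,s['force'],s['ft_torque']); rel([.5031,-.0409,.195],down(np.radians(10)))
snap('wrist','wrist4')
E
```

```text
[ 0.50299493 -0.04125959  0.10018226] 0.040532389607776845 [ 0.35587746 -0.32034751 -0.16184728] [-0.06043745  0.04215032  0.03087373]
shift [ 0.0003 -0.0007 -0.1896] turn [ 0.      0.0001 -0.002 ]
```

View pics/wrist4.png

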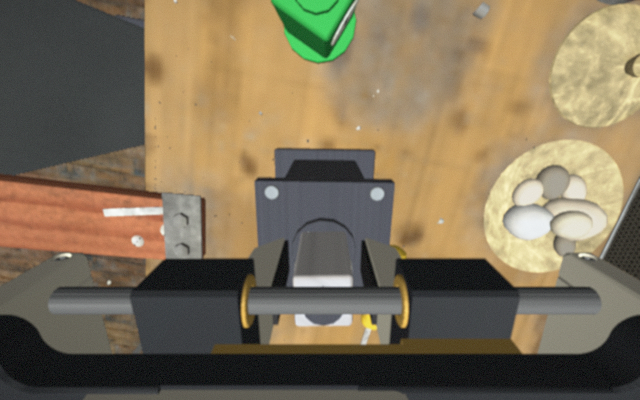

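Still closing at 40 mm opening.

Emit:
play_rows --rows '[[[0,0,0],[0,0,0],-1],[[0,0,0],[0,0,0],-1],[[0,0,0],[0,0,0],-1],[[0,0,0],[0,0,0],-1],[[0,0,0],[0,0,0],-1]]'

```text
clock: 4.8
position: [0.5029, -0.0412, 0.1001]
ee_rot: [-3.13, -0.271, 0.0]
force: [0.2, 0.7, -0.3]
width: 0.284
```

```bash
python3 - <<'E'
from h import *
p,R,s=cur(); print(p,s['width']*.092,s['force'],s['ft_torque']); rel([.5031,-.0409,.195],down(np.radians(10)))
E
```

```text
[ 0.50290721 -0.04124465  0.10014973] 0.026170042199675985 [ 0.18310621  0.70784293 -0.25127917] [-0.09505549  0.07601157  0.01983239]
shift [ 0.0005 -0.0006 -0.1897] turn [-0.      0.0002 -0.002 ]
```

Emit:
play_rows --rows '[[[0,0,-0.02],[0,0,0],-1],[[0,0,-0.06],[0,0,0],-1],[[0,0,-0.11],[0,0,0],-1],[[0,0,-0.16],[0,0,0],-1],[[0,0,-0.2],[0,0,0],-1],[[0,0,-0.22],[0,0,0],-1],[[0,0,-0.22],[0,0,0],-1],[[0,0,-0.22],[0,0,0],-1]]'

```text
clock: 5.6
position: [0.5026, -0.041, 0.2097]
ee_rot: [-3.13, -0.271, 0.001]
force: [-0.3, 0.4, -2.2]
width: 0.281
```

```bash
python3 - <<'E'
from h import *
p,R,s=cur(); print(p,s['width']*.092,s['force'],s['ft_torque'],s['joints'].round(2))
snap('scene','scene5');snap('top','top5');snap('wrist','wrist5')
crop('scene5',240,180,440,380,3.5,'s5c')
E
```

```text
[ 0.50261607 -0.04103523  0.2097045 ] 0.025888325937578796 [-0.28627274  0.40551987 -2.16585551] [-0.0812344   0.08454437 -0.03206132] [-0.46  0.28  0.56  1.93 -0.18  0.98  0.35]
```

View pics/s5c.png

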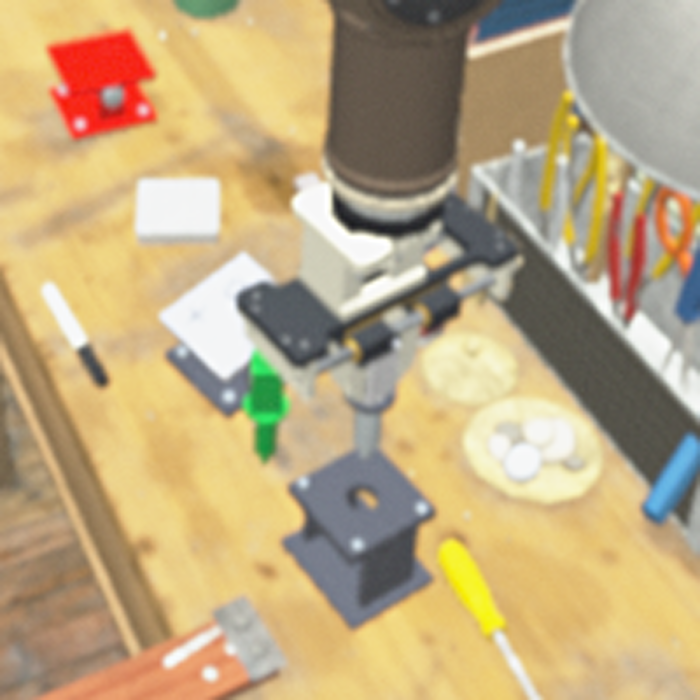

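View pics/wrist5.png

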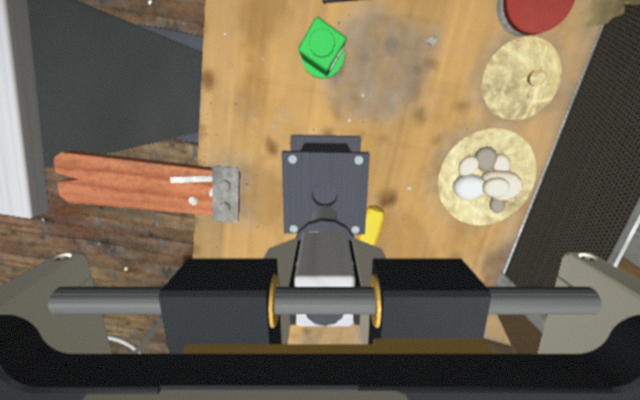

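The gauge is out of the stand and held; the stand hole is empty at crop (362,495). Next I'll carry it to the block.

```bash
python3 - <<'E'
from h import *
rel([.455,.16,.245],down(.4)); 
E
```

```text
shift [-0.0244 -0.4127 -0.0715] turn [-0.0003  0.0018 -0.2173]
```

Emit:
play_rows --rows '[[[-0.02,-0.02,-0.05],[0,0,0],-1],[[-0.04,-0.07,-0.071],[0,0,-0.03],-1],[[-0.05,-0.14,-0.071],[0,0,-0.08],-1],[[-0.05,-0.21,-0.071],[0,0,-0.13],-1],[[-0.045,-0.28,-0.071],[0,0,-0.18],-1],[[-0.035,-0.34,-0.071],[0,0,-0.217],-1],[[-0.025,-0.39,-0.071],[0,0,-0.217],-1],[[-0.025,-0.413,-0.071],[0,0,-0.217],-1],[[-0.025,-0.413,-0.071],[0,0,-0.217],-1]]'

```text
clock: 6.65
position: [0.4546, 0.1611, 0.245]
ee_rot: [3.078, 0.627, -0.002]
force: [-0.1, -0.3, -2.2]
width: 0.284
```

```bash
python3 - <<'E'
from h import *
p,R,s=cur(); print(p,s['width']*.092,s['force'],s['joints'].round(2))
snap('wrist','wrist6'); snap('scene','scene6')
crop('scene6',220,160,420,310,4,'s6c')
rel([.515,.345,.245],down(.6))
E
```

```text
[0.45462991 0.16112932 0.24499812] 0.02610459013038887 [-0.09749551 -0.31401929 -2.15752553] [-0.79  0.19  0.41  1.92 -0.09  1.05  0.05]
shift [ 2.55e-01 -2.97e-01  2.00e-04] turn [ 0.0006  0.0011 -0.1923]
```

View pics/wrist6.png

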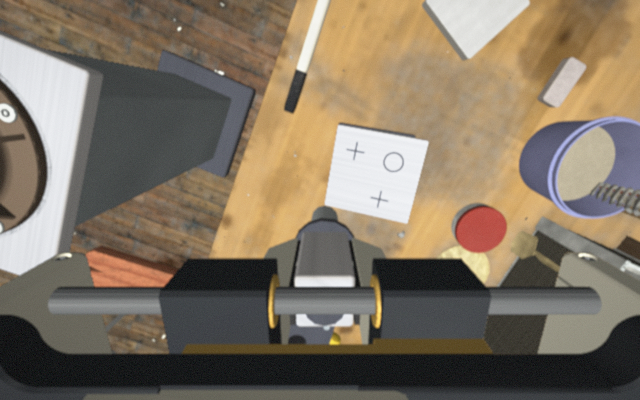

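View pics/s6c.png

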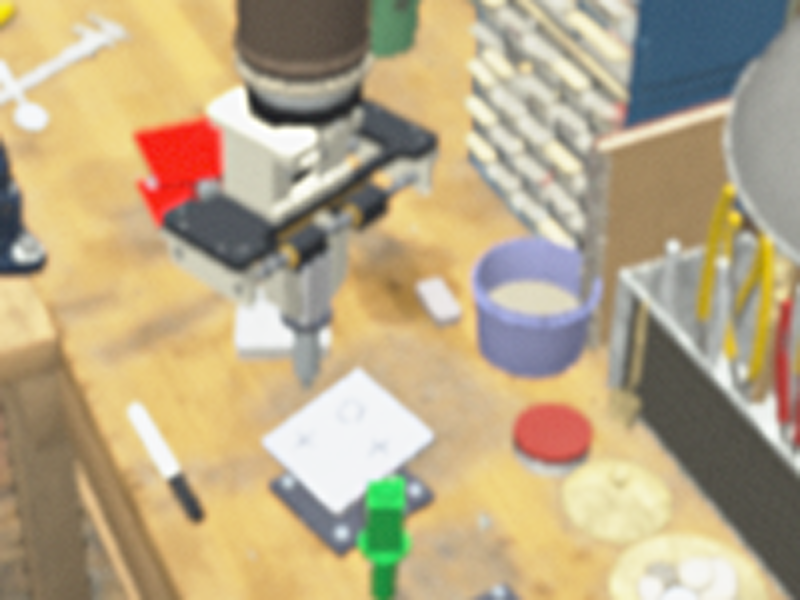

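This wrist view shows the plate's corners, the ring near (393,162) and the crosses. I'll enlarge it for an accurate ring and plane fix.

```bash
python3 - <<'E'
from h import *
crop('wrist6',310,110,440,235,6,'w6c')
E
```

```text
(no output)
```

View pics/w6c.png

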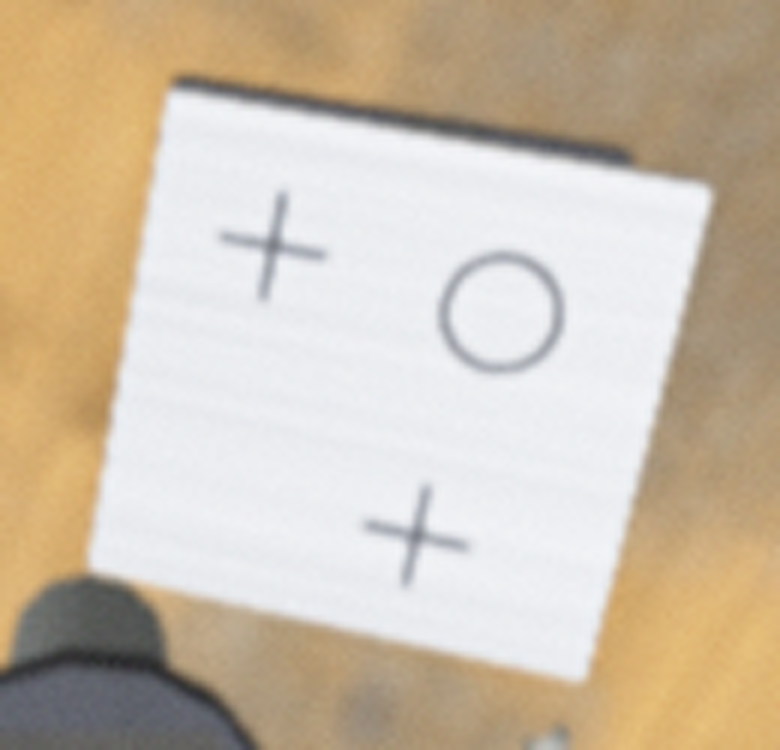

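```bash
python3 - <<'E'
from h import *
im,d,c=load('wrist6'); K=np.array(c['intrinsics']);Rc=np.array(c['R']);t=np.array(c['t'])
f=lambda u,v:(310+(u+.5)/6-.5,110+(v+.5)/6-.5)
pts=[(170,88),(711,188),(585,681),(90,570),(501,312),(273,245),(417,537)]
obj=np.array([[-48,46,0],[48,46,0],[48,-46,0],[-48,-46,0],[18,18,0],[-18,18,0],[18,-18,0]],float)/1e3
uv=np.array([f(*p) for p in pts])
for sel in ([0,1,2,3,4],[0,1,2,3,4,5,6]):
    ok,rv,tv=cv2.solvePnP(obj[sel],uv[sel],K,None,flags=cv2.SOLVEPNP_ITERATIVE)
    M=Rc.T@cv2.Rodrigues(rv)[0]; o=Rc.T@(tv[:,0]-t)
    e=cv2.projectPoints(obj,rv,tv,K,None)[0][:,0]-uv
    print('n',M[:,2].round(4),'tilt',np.arccos(M[2,2]).round(4),'xaz',np.arctan2(M[1,0],M[0,0]).round(4),'centre',o.round(4),'ring',(M@obj[4]+o).round(4)); print(e.round(1).tolist())
X,im,d=cloud('wrist6')
msk=np.zeros((400,640),np.uint8); cv2.fillConvexPoly(msk,uv[:4].astype(int),1); msk=cv2.erode(msk,np.ones((5,5)))
P=X[(msk>0)&(d>0)]; 
for _ in range(3):
    cc=P.mean(0); n=np.linalg.svd(P-cc)[2][2]; n*=np.sign(n[2]); r=(P-cc)@n; P=P[abs(r)<.004]
print('depth plane',len(P),cc.round(4),n.round(4),np.arccos(n[2]).round(4),np.arctan2(-n[1],-n[0]).round(4),r.std())
print('ring by ray',pixplane(c,uv[4],cc,n), 'centre diag ray',[pixplane(c,uv[i],cc,n).round(4).tolist() for i in range(4)])
E
```

```text
n [-0.2222 -0.041   0.9741] tilt 0.2279 xaz 0.2463 centre [0.5014 0.1886 0.0626] ring [0.5141 0.2104 0.0664]
[[0.1, 0.3], [0.2, -0.2], [-0.0, -0.0], [-0.2, -0.2], [-0.0, 0.1], [5.1, 4.9], [6.7, -5.5]]
n [-0.3525 -0.0973  0.9307] tilt 0.3744 xaz 0.2474 centre [0.4974 0.1888 0.0705] ring [0.5091 0.2104 0.0772]
[[-1.6, -0.9], [-0.7, -0.6], [-1.7, 2.9], [-1.3, -1.2], [-2.1, 0.2], [2.9, 4.2], [4.5, -4.6]]
depth plane 6727 [0.5006 0.1914 0.0664] [-0.2115 -0.0532  0.9759] 0.2198 0.2466 0.0007445615580704532
ring by ray [0.51304949 0.21077685 0.07010652] centre diag ray [[0.4445, 0.2224, 0.0559], [0.5344, 0.2443, 0.0766], [0.5568, 0.156, 0.0766], [0.467, 0.1336, 0.0559]]
```

Plate normal, tilt (0.220 rad) and ring (0.513, 0.2107, 0.070) agree across all views. Now I'll go over the block.

Emit:
play_rows --rows '[[[0.05,-0.06,0],[0,0,-0.04],-1],[[0.1,-0.12,0],[0,0,-0.08],-1],[[0.15,-0.18,0],[0,0,-0.12],-1],[[0.2,-0.24,0],[0,0,-0.16],-1],[[0.24,-0.28,0],[0,0,-0.19],-1],[[0.255,-0.297,0],[0,0,-0.192],-1],[[0.255,-0.297,0],[0,0,-0.192],-1]]'

```text
clock: 7.45
position: [0.5155, 0.3461, 0.2451]
ee_rot: [3.0, 0.928, -0.001]
force: [-0.6, -0.5, -3.0]
width: 0.279
```

```bash
python3 - <<'E'
from h import *
p,R,s=cur(); print(p,s['width']*.092,s['force'],s['joints'].round(2))
snap('wrist','wrist7'); crop('wrist7',200,60,460,260,3,'w7c')
E
```

```text
[0.51549444 0.3461286  0.2451079 ] 0.0257134032756849 [-0.61394568 -0.47337608 -2.99022183] [-0.9   0.43  0.32  1.59 -0.14  1.15  0.05]
```

View pics/w7c.png

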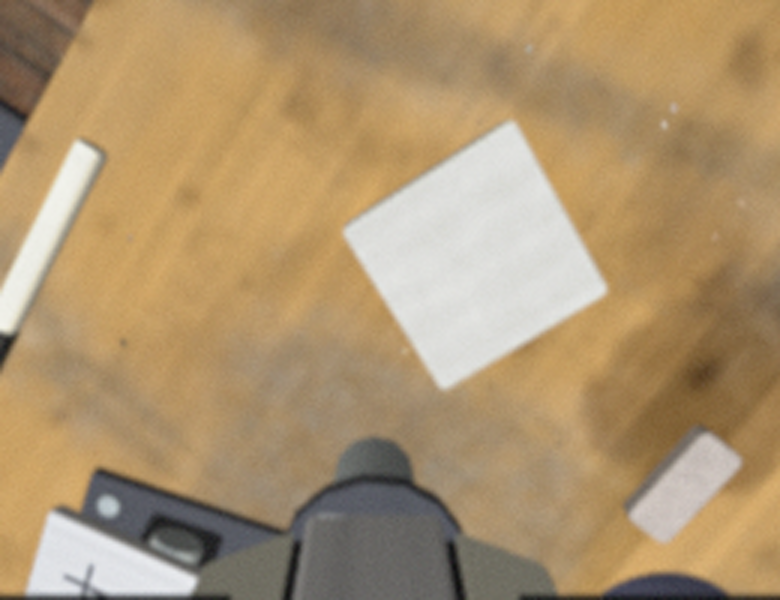

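```bash
python3 - <<'E'
from h import *
c=load('wrist7')[2]; q=np.array([pixplane(c,(200+u/3,60+v/3),[0,0,.018],np.array([0,0,1.])) for u,v in((343,231),(514,121),(608,291),(445,389))])
print(q.round(4),q.mean(0),[np.linalg.norm(q[i]-q[i-1]).round(4) for i in range(4)])
m=q.mean(0); X,im,d=cloud('wrist7'); print('tip visible pts'); 
print('proj of tip axis', proj(c,[.5155,.3461,.2451-.086]))
rel([m[0],m[1],.245],down(.6)); rel([m[0],m[1],.125],down(.6))
E
```

```text
[[0.4817 0.3746 0.018 ]
 [0.5128 0.4469 0.018 ]
 [0.5845 0.416  0.018 ]
 [0.5539 0.3445 0.018 ]] [0.53324883 0.39549068 0.018     ] [np.float64(0.0783), np.float64(0.0787), np.float64(0.0781), np.float64(0.0778)]
tip visible pts
proj of tip axis [323.85712046 209.41538328]
shift [ 0.0868 -0.0638  0.0005] turn [ 0.0011  0.0011 -0.0013]
shift [ 0.087  -0.0641  0.2405] turn [ 0.0011  0.0011 -0.0013]
```

Emit:
play_rows --rows '[[[0.04,-0.03,0.02],[0,0,0],-1],[[0.07,-0.05,0.06],[0,0,0],-1],[[0.086,-0.062,0.12],[0,0,0],-1],[[0.086,-0.062,0.18],[0,0,0],-1],[[0.086,-0.062,0.22],[0,0,0],-1],[[0.086,-0.062,0.25],[0,0,0],-1],[[0.086,-0.062,0.256],[0,0,0],-1],[[0.086,-0.062,0.256],[0,0,0],-1]]'

```text
clock: 8.3
position: [0.5333, 0.3954, 0.1182]
ee_rot: [3.001, 0.927, 0.0]
force: [0.0, -0.4, -1.3]
width: 0.282
```

```bash
python3 - <<'E'
from h import *
p,R,s=cur(); print(p,R.as_matrix()[:,2],s['force'],s['joints'].round(2),s['dq'].round(4))
snap('wrist','wrist8'); snap('scene','scene8');crop('scene8',220,160,420,310,4,'s8c')
E
```

```text
[0.53327185 0.39538783 0.11819153] [ 2.46366915e-04 -2.47583261e-04 -9.99999939e-01] [ 0.04927752 -0.36730668 -1.32646075] [-0.9   0.61  0.28  1.61 -0.2   0.94  0.05] [-0.0058 -0.0162 -0.0008 -0.0243  0.0003  0.009  -0.0027]
```

View pics/s8c.png

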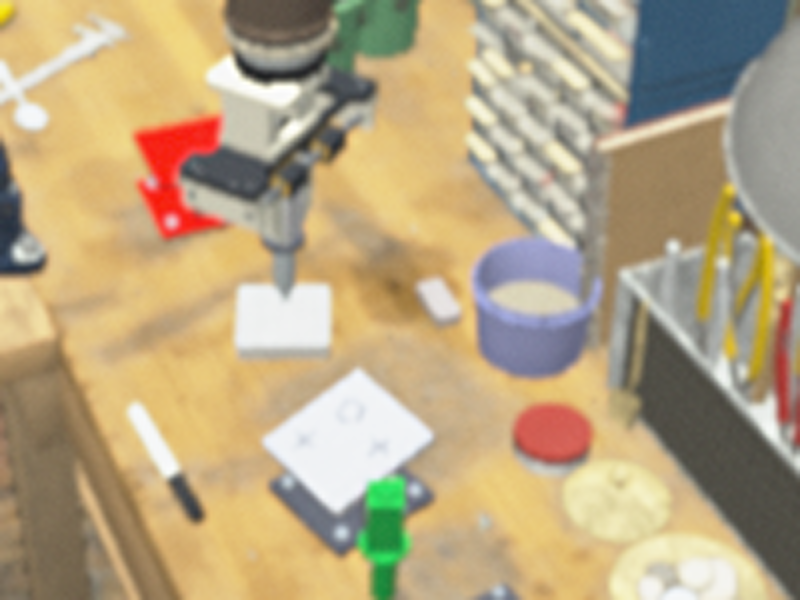

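View pics/wrist8.png

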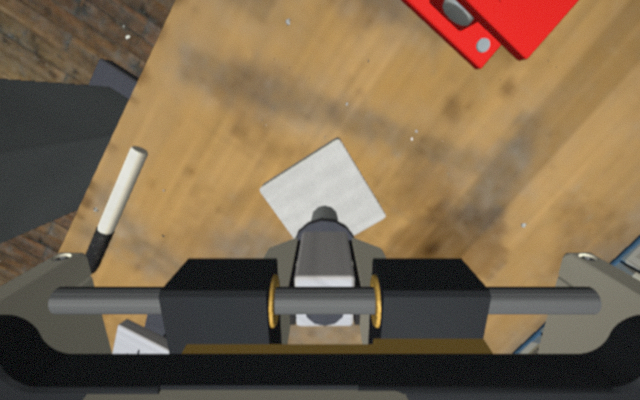

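Emit:
play_rows --rows '[[[0,0.002,0.01],[0,0,0],-1],[[0,0.003,0.02],[0,0,0],-1],[[0,0.003,0.024],[0,0,0],-1],[[0,0.003,0.024],[0,0,0],-1]]'

```text
clock: 8.8
position: [0.5335, 0.3949, 0.1053]
ee_rot: [3.001, 0.929, -0.001]
force: [-0.3, 0.0, -2.9]
width: 0.28
```

```bash
python3 - <<'E'
from h import *
p,R,s=cur(); print(p,s['force'],s['clock'])
E
```

```text
[0.53347064 0.39492297 0.10527671] [-0.33441542  0.01691272 -2.87323771] 8.8
```

Emit:
play_rows --rows '[[[0,0,0.003],[0,0,0],-1],[[0,0,0.006],[0,0,0],-1],[[0,0,0.009],[0,0,0],-1],[[0,0,0.012],[0,0,0],-1],[[0,0,0.0145],[0,0,0],-1],[[0,0,0.0145],[0,0,0],-1]]'

```text
clock: 9.4
position: [0.5339, 0.3952, 0.0986]
ee_rot: [-3.001, -0.929, -0.001]
force: [-0.9, -0.6, 2.6]
width: 0.281
```

```bash
python3 - <<'E'
from h import *
p,R,s=cur(); print(p,R.as_matrix()[:,2],s['force'],s['clock'])
snap('scene','scene9');snap('wrist','wrist9');crop('scene9',250,200,330,260,10,'s9c')
f=[arm.observe()['force']]; print(f)
E
```

```text
[0.53388192 0.39523756 0.09862396] [ 3.36450914e-04  3.37147337e-04 -9.99999887e-01] [-0.92682576 -0.60935     2.61992469] 9.4
[array([-0.15128193,  0.10658106,  1.65522402])]
```

View pics/s9c.png

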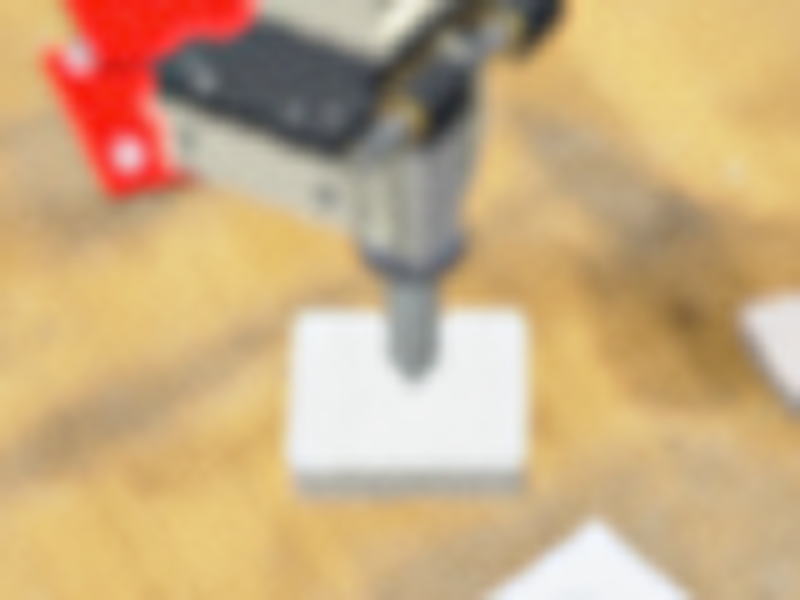

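View pics/wrist9.png

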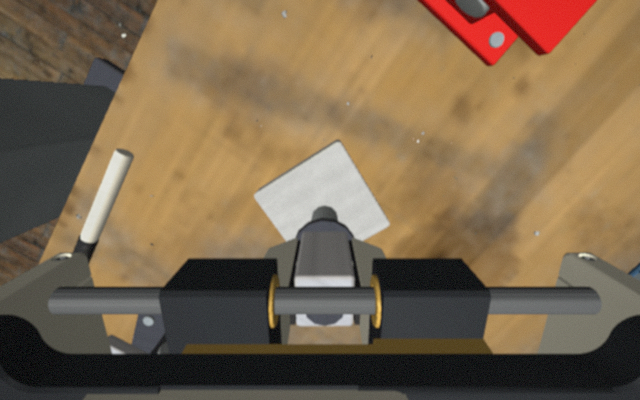

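The tip is near the block middle, at crop (413,375) against a centre of about (408,388), with a net spring force of 4–5 N. I'll nudge it slightly and hold.

Emit:
play_rows --rows '[[[0,0,0.001],[0,0,0],-1],[[0,0,0.001],[0,0,0],-1],[[0,0,0.001],[0,0,0],-1],[[0,0,0.001],[0,0,0],-1],[[0,0,0.001],[0,0,0],-1],[[0,0,0.001],[0,0,0],-1],[[0,0,0.001],[0,0,0],-1],[[0,0,0.001],[0,0,0],-1]]'

```text
clock: 10.3
position: [0.5338, 0.3952, 0.098]
ee_rot: [-3.001, -0.93, -0.0]
force: [0.8, 0.1, 3.5]
width: 0.287
```

Emit:
play_rows --rows '[[[0,0,0],[0,0,0],-1],[[0,0,0],[0,0,0],-1],[[0,0,0],[0,0,0],-1],[[0,0,0],[0,0,0],-1],[[0,0,0],[0,0,0],-1],[[0,0,0],[0,0,0],-1]]'

```text
clock: 10.9
position: [0.5338, 0.3952, 0.098]
ee_rot: [-3.001, -0.93, -0.0]
force: [1.4, 1.0, 3.6]
width: 0.28
```

```bash
python3 - <<'E'
from h import *
F=[]
for i in range(3):
    p,R,s=cur(); F.append(s['force']); eyes.get_image('top')
print(np.mean(F,0),F,p,s['clock'],s['width']*.092)
E
```

```text
[1.00495824 1.09783232 3.39655473] [array([1.37288102, 0.96734167, 3.59036107]), array([1.06159795, 1.50409295, 3.37407053]), array([0.58039576, 0.82206235, 3.2252326 ])] [0.53380287 0.39515054 0.09800548] 11.0 0.02616193150164571
```

Block check done: net force about 5.5 N for over 1.5 s. I'll lift and move above the ring, tilting square to the plate.

```bash
cat >> h.py <<'E'
N=np.array([-.2115,-.0532,.9759]); N/=np.linalg.norm(N); RING=np.array([.5132,.2107,.0701])
def tilted(az):
    z=-N; x=np.array([np.cos(az),np.sin(az),0]); x-=x@z*z; x/=np.linalg.norm(x); return Rn.from_matrix(np.stack([x,np.cross(z,x),z],1))
E
python3 - <<'E'
from h import *
p0,R0,_=cur(); T=tilted(.4)
print('p',RING+N*.135)
rel(RING+N*.135,T)
E
```

```text
p [0.48464669 0.2035178  0.20185024]
shift [-0.2977  0.2607 -0.2077] turn [-0.0533  0.2033  0.1874]
```

Emit:
play_rows --rows '[[[0,0,-0.02],[0,0,0],-1],[[0,0,-0.06],[0,0,0],-1],[[0,0,-0.12],[0,0,0],-1],[[0,0,-0.18],[0,0,0],-1],[[0,0,-0.22],[0,0,0],-1],[[0,0,-0.24],[0,0,0],-1],[[0,0,-0.24],[0,0,0],-1]]'

```text
clock: 11.75
position: [0.5339, 0.3951, 0.2191]
ee_rot: [-3.0, -0.929, -0.002]
force: [0.2, -0.9, -2.1]
width: 0.283
```

```bash
python3 - <<'E'
from h import *
p,R,s=cur(); print(p,s['force'])
rel(RING+N*.135,tilted(.4))
E
```

```text
[0.53392179 0.39512979 0.21906866] [ 0.23462507 -0.8830557  -2.06943888]
shift [-0.2979  0.2604  0.034 ] turn [-0.0535  0.2023  0.1873]
```

Emit:
play_rows --rows '[[[-0.04,0.035,0],[0,0,0.02],-1],[[-0.09,0.08,0],[-0.01,0.05,0.06],-1],[[-0.15,0.13,0],[-0.02,0.09,0.1],-1],[[-0.21,0.18,0],[-0.03,0.13,0.14],-1],[[-0.26,0.23,0.01],[-0.045,0.17,0.17],-1],[[-0.29,0.25,0.02],[-0.0535,0.202,0.187],-1],[[-0.298,0.26,0.034],[-0.0535,0.202,0.187],-1],[[-0.298,0.26,0.034],[-0.0535,0.202,0.187],-1],[[-0.298,0.26,0.034],[-0.0535,0.202,0.187],-1]]'

```text
clock: 12.65
position: [0.4846, 0.2047, 0.2006]
ee_rot: [-3.051, -0.627, -0.34]
force: [0.3, 0.9, -1.2]
width: 0.281
```

```bash
python3 - <<'E'
from h import *
p,R,s=cur(); print(p,s['force'],s['joints'].round(2))
rel(RING+N*.135,tilted(.4)); rel(RING+N*.095,tilted(.4))
snap('wrist','wrist10');snap('scene','scene10');snap('top','top10')
crop('scene10',250,200,370,300,6.5,'s10c');crop('wrist10',240,110,400,230,5,'w10c')
print('ring proj wrist',proj(load('wrist10')[2],RING), 'tip proj',proj(load('wrist10')[2],p+R.apply([0,0,.0865])))
E
```

```text
[0.48464692 0.20465157 0.20063522] [ 0.31450405  0.86821584 -1.16554371] [-0.89  0.2   0.41  2.06 -0.04  0.69 -0.07]
shift [-0.0004  0.0022 -0.0025] turn [0.0003 0.0022 0.0016]
shift [-0.0002  0.0021  0.0775] turn [0.0003 0.0022 0.0016]
ring proj wrist [324.00303075 194.17928435] tip proj [323.80724122 209.49436595]
```

View pics/s10c.png

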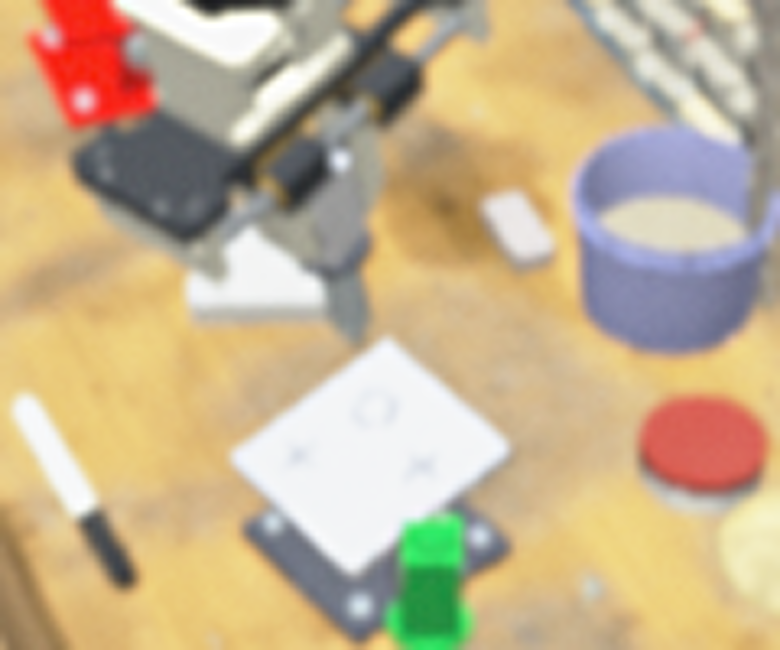

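View pics/w10c.png

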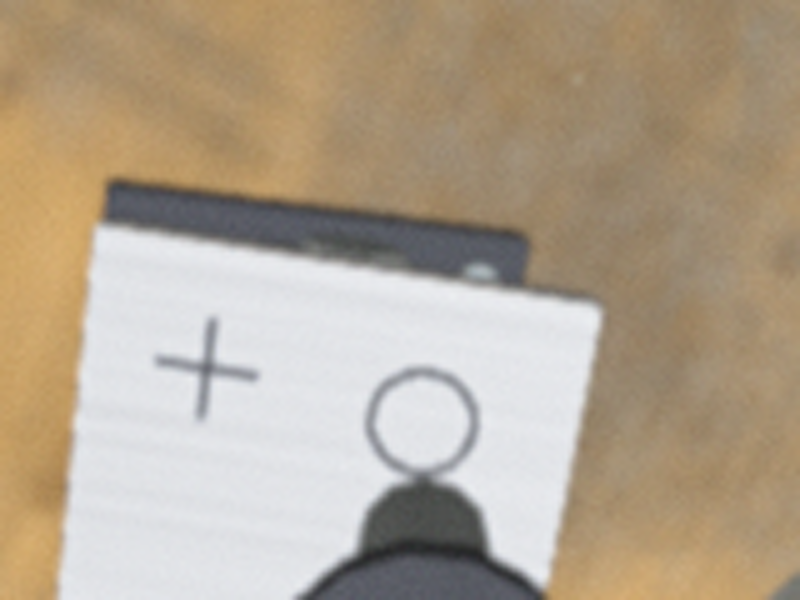

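Ring centre in the wrist crop is (423,420), which matches the prediction within 1 px. I'll approach along the normal.

Emit:
play_rows --rows '[[[0,0.002,0.015],[0,0,0],-1],[[0,0.002,0.035],[0,0.002,0],-1],[[0,0.002,0.055],[0,0.002,0],-1],[[0,0.002,0.07],[0,0.002,0],-1],[[0,0.002,0.0775],[0,0.002,0],-1],[[0,0.002,0.0775],[0,0.002,0],-1],[[0,0.002,0.0775],[0,0.002,0],-1]]'

```text
clock: 13.5
position: [0.493, 0.2047, 0.1633]
ee_rot: [-3.05, -0.625, -0.345]
force: [0.0, -0.8, -2.0]
width: 0.281
```

```bash
python3 - <<'E'
from h import *
p,R,s=cur(); print(p,s['force'],'dist along n',(p-RING)@N)
rel(RING+N*.087,tilted(.4)); rel(RING+N*.0805,tilted(.4))
snap('wrist','wrist11');snap('scene','scene11')
crop('scene11',270,220,350,280,10,'s11c');crop('wrist11',240,110,400,230,5,'w11c')
print('ring proj wrist',proj(load('wrist11')[2],RING), 'tip proj',proj(load('wrist11')[2],p+R.apply([0,0,.0865])),proj(load('scene11')[2],RING), 'tip proj',proj(load('scene11')[2],p+R.apply([0,0,.0865])))
E
```

```text
[0.49299957 0.20470041 0.16328306] [ 0.03832333 -0.77293676 -1.96983305] dist along n 0.09553162514876345
shift [ 0.0007 -0.0017  0.0171] turn [ 0.0004 -0.0008  0.0003]
shift [ 0.0007 -0.0017  0.0301] turn [ 0.0004 -0.0008  0.0003]
ring proj wrist [324.22867951 204.97131289] tip proj [323.87314492 209.54349566] [307.15407508 262.0973448 ] tip proj [306.81947666 260.45369063]
```

View pics/s11c.png

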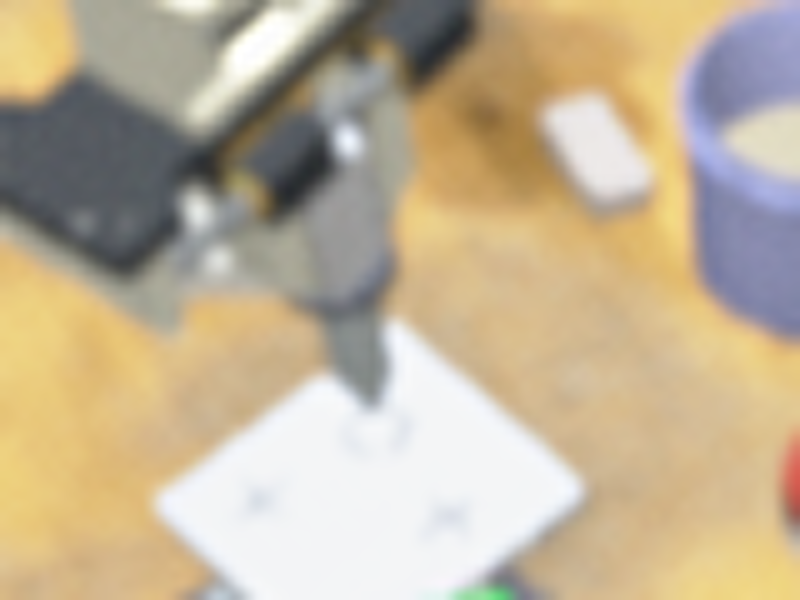

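View pics/w11c.png

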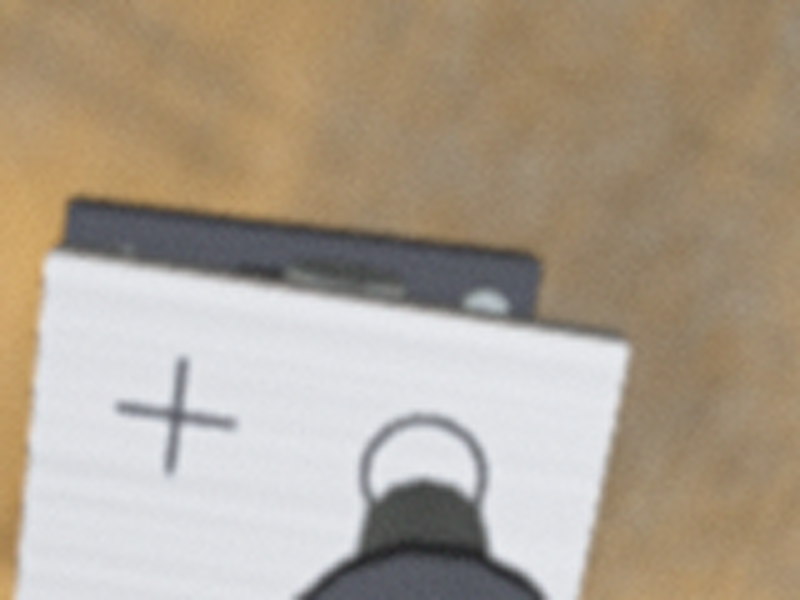

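Aligned; both views match. Now a slow press to about half way.

Emit:
play_rows --rows '[[[0.0007,-0.0017,0.006],[0,0,0],-1],[[0.0007,-0.0017,0.012],[0,0,0],-1],[[0.0007,-0.0017,0.016],[0,0,0],-1],[[0.0007,-0.0017,0.018],[0,0,0],-1],[[0.0007,-0.0017,0.02],[0,0,0],-1],[[0.0007,-0.0017,0.022],[0,0,0],-1],[[0.0007,-0.0017,0.024],[0,0,0],-1],[[0.0007,-0.0017,0.026],[0,0,0],-1],[[0.0007,-0.0017,0.026],[0,0,0],-1]]'

```text
clock: 14.5
position: [0.4956, 0.2064, 0.1505]
ee_rot: [-3.05, -0.625, -0.344]
force: [-2.5, -0.4, 1.1]
width: 0.282
```

```bash
python3 - <<'E'
from h import *
F=[]
for i in range(4):
    p,R,s=cur(); F.append(s['force']); eyes.get_image('top')
f=np.mean(F,0); print(f,'net along n',(f+[0,0,2.1])@N,'dist',(p-RING)@N)
rel(RING+N*.0805,tilted(.4))
E
```

```text
[-2.0038758  -0.42168943  1.72363877] net along n 4.177861128844046 dist 0.08252349557405397
shift [0.0004 0.0002 0.004 ] turn [ 0.0003 -0.0006  0.0005]
```

Emit:
play_rows --rows '[[[0,0,0.001],[0,0,0],-1],[[0,0,0.002],[0,0,0],-1],[[0,0,0.003],[0,0,0],-1],[[0,0,0.003],[0,0,0],-1],[[0,0,0.003],[0,0,0],-1],[[0,0,0.003],[0,0,0],-1]]'

```text
clock: 15.3
position: [0.4959, 0.2064, 0.1491]
ee_rot: [-3.05, -0.625, -0.344]
force: [-3.0, -1.3, 2.7]
width: 0.286
```

```bash
python3 - <<'E'
from h import *
F=[];PP=[]
for i in range(6):
    p,R,s=cur(); F.append(s['force']);PP.append(p); eyes.get_image('top')
f=np.mean(F,0); print(f,'net along n',(f+[0,0,2.1])@N,'dist',(p-RING)@N,np.ptp(PP,axis=0),s['width']*.092)
rel(RING+N*.0805,tilted(.4)); tip=p+R.apply([0,0,(p-RING)@N]); print('tip off',tip-RING,'axis err',np.arccos(-R.as_matrix()[:,2]@N))
snap('wrist','wrist12');snap('scene','scene12');snap('top','top12')
crop('scene12',230,180,360,280,6,'s12c');crop('wrist12',240,110,400,230,5,'w12c')
c=load('wrist12')[2];print(proj(c,RING))
X,im,d=cloud('wrist12');m=np.zeros((400,640),bool)
m[165:215,255:310]=1; P=X[m&(d>0)&(X[...,2]>.05)&(X[...,2]<.09)]
for _ in range(3):
    cc=P.mean(0); n=np.linalg.svd(P-cc)[2][2]; n*=np.sign(n[2]); r=(P-cc)@n; P=P[abs(r)<.004]
print('plate now',len(P),n.round(4),'ang to N',np.arccos(min(1,n@N)).round(4),'offset',(cc-RING)@N)
E
```

```text
[-2.50464208 -0.70864852  2.41827828] net along n 4.976960770119713 dist 0.08097761242351668 [3.43928967e-05 3.96795831e-05 3.94063167e-05] 0.026018217545692942
shift [0.0003 0.0002 0.001 ] turn [ 0.0004 -0.0006  0.0005]
tip off [-1.36434990e-04  4.71716042e-05 -2.69762803e-05] axis err 0.0007084204842127542
[323.93316298 211.90381549]
plate now 2518 [-0.2155 -0.0402  0.9757] ang to N 0.0136 offset -2.932409177656123e-05
```

View pics/s12c.png

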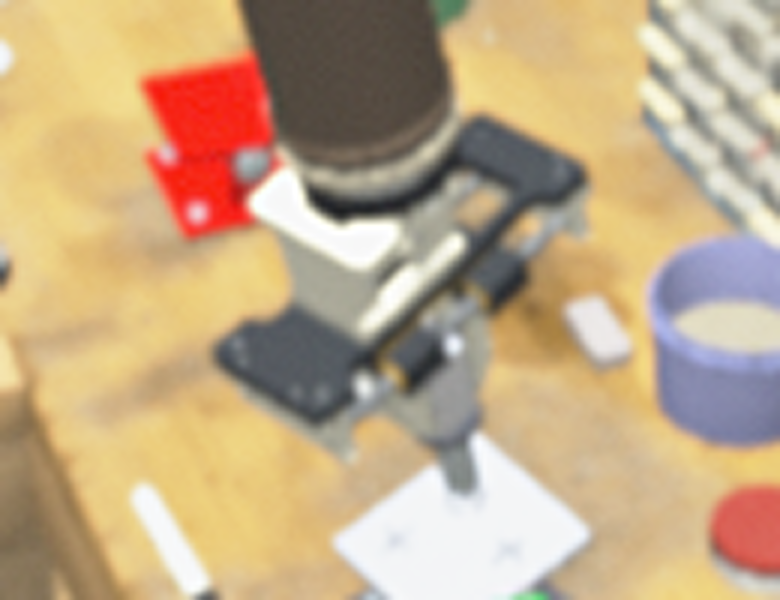

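View pics/w12c.png

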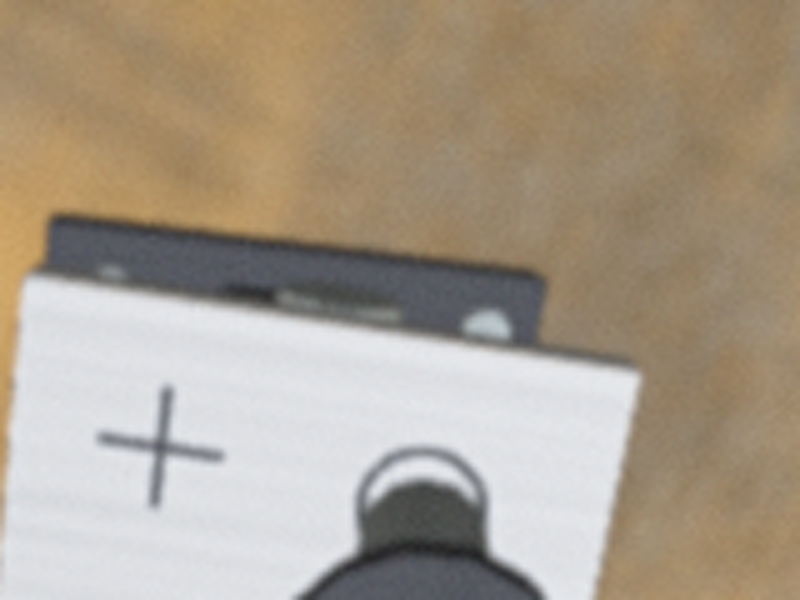

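The tip is inside the ring: scene crop (463,490), with the ring arc visible around the plunger at wrist crop (422,500). Net push is 5.0 N, about half way in, and the plate has not moved. Handing in.

```bash
python3 -c "
from cell import arm
print(arm.sign_off())"
```

```text
the job is handed in; nothing more can be done
None
```

I handed the job in at about 16 s of the 54 s allowed, with the gauge still gripped and pressing on the ring. The sign-off gives no verdict, so the figures below are my own readings.

- **Block check:** I drew the gauge straight up out of its stand. Then I held it upright near the middle of the steel block for about 1.5 s. The net push was about 5.5 N, which puts the plunger roughly 6–7 mm in.
- **Ring on the tilted plate:** My last checks put the tip within 1 mm of the ring centre I had measured, and that centre is good to about 2 mm. The axis was within 0.015 rad of square to the plate. The net push was 5.0 N, or about 6 mm in.
- **Steadiness:** The arm was still, to less than 0.05 mm over the last readings. The gripper was closed on the 26 mm grip.
- **Nothing shifted:** The plate's surface still lay where I first measured it. I saw no disturbance to the lamp, the look-alikes or the loose items, though I did not re-measure the block or the loose items afterwards.

One disagreement: a plate fit that also used the two crosses gave a tilt of 0.37 rad. I had only guessed where the crosses lie, and the fit was poor by several pixels. I dropped it for 0.22 rad, on which the other measurements agreed.

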